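# Crank the ring slide under the scriber

## Robot

A 7-joint arm with a two-finger parallel gripper is mounted at the origin on the work surface. World frame = base frame: x ahead of the robot, y to its left, z up, the work surface at z = 0. Lengths are in m, angles in rad, forces in N, time in s.
With the tool pointing down it reaches from about 0.425 to 1.025 m from the base axis. Payload 9.4 kg.
Tool frame: the origin (TCP) lies at the very end of the fingers, on their centre line; the grasp point (between the pads) lies 19 mm behind it; z points along the fingers, y is the line along which they close (so a half turn about z gives the same grasp; the last joint's range is limited). The gripper opens to 85 mm and grips with 20 to 120 N. Pads are 22 mm wide; open, the fingers measure 114 mm over their backs; the gripper's body (76 mm by 85 mm) begins 54 mm behind the grasp point. The pads swing forward as they close: fully open they stand 13 mm farther back than shut.
Start: joints at [-1.298, 0.599, -0.003, 1.599, 0.002, 0.943, -0.08], TCP at [0.248, 0.681, 0.231] pointing down, gripper open.
Joint ranges: [-2.57, 2.57], [-0.35, 1.97], [-1.29, 1.29], [0.11, 2.56], [-1.05, 4.19], [0.11, 1.86], [-2.63, 2.63]. Speed limits (rad/s): [2.22, 2.22, 3.01, 3.01, 3.14, 3.14, 3.14].

## Interface

Orientations are given as [roll, pitch, yaw] about the fixed x, y, z axes, in that order (R = Rz(yaw) Ry(pitch) Rx(roll)).
In Python, from bench import get_state, grab_frame, camera_params, job_done gives the robot as it stands.
- The arm moves only by the tool carry_out, never from a script. Its argument "deltas" is a list that holds one entry, the list of rows, each a list of 7 numbers: the shift along the tool's x, y, z in cm, then the turn, a rotation vector about the tool's x, y, z in degrees, then the finger opening in cm, from 0 to 8.54. In form: [[[tx, ty, tz, ax, ay, az, fingers], ...]]. A call has 1 to 12 rows; each row is the pose to reach, as a shift and turn from the pose commanded when the call began, along the tool's axes at that moment; what a row does not reach only later rows make up. A row lasts 1/12 s, in which the tool goes at most 41.7 mm and 7.16 degrees, less where a joint would pass 70% of its speed; a pose out of reach is approached as far as the arm can. A call with a gripper value outside its range is refused whole. The fingers move at their own pace and stop on an object; the grip force is fixed at half the most. Time passes only in rows, so rows that repeat a pose let the fingers close. It gives the time, the measured TCP pose, the force, the opening and the grip force at its end, in the units of the state.
- get_state(): the state, without advancing time (a new reading comes with each control period).
- grab_frame(name): name is "side" or "top"; returns (picture, depth): 480x640x3 uint8, blue, green, red; 480x640 float32, m along the optical axis (not along the pixel's ray), 0 where there is no reading.
- camera_params(name): a dict with "intrinsics" (3x3 intrinsics, pixels), "extrinsics" (4x4, takes a point from camera to world coordinates). Camera axes: x right, y up, looking along -z (the intrinsics and any distortion apply to the point x, -y, -z); pixel columns grow to the right and rows downward; lengths in m; the calibration is good to about 2 mm. A picture is of the moment at which its call begins. camera_params takes no time and is no camera call.
- job_done(): hands the job in; it is judged then, once.
The state is a dict: "time": time; "joint_pos": joint angles; "qvel": joint speeds; "effort": joint torques, N m; "position": TCP position; "eef_rot": TCP orientation; "ft_force": force on the tool from outside, world axes, zero at the start; "moment": the same for the moment, N m; "opening": finger opening in m; "finger_force": force on a finger pad.
Only numpy, scipy, OpenCV 4.12 (cv2) and the standard library are available. Lean on these libraries where they do the work, as an engineer would, in place of code of your own. Each camera call takes 0.05 s, during which the arm holds its last target. There are 200 camera calls.

## Task

On the jeweller's ring-marking slide, take the crank that sits on the square shaft by its upright wooden handle and wind it clockwise (seen from above) for as many turns as it takes to bring the ring post on the carriage right under the scriber's point. Keep the crank on its shaft all the while, move the carriage only by the crank, and let go of the handle when the post is there.

Things in the scene. Friction and masses are not known exactly. Their poses are not given: they have to be found in the camera images.
- crank_handle (a point): Centre of the crank's upright round wooden handle: 20 mm thick, 46 mm tall, spins freely on its pin. It circles at 50 mm radius, always 131 mm above the table. x axis: level, from the turning axis out to the handle; z up. Crank arm's top: 25 mm lower. The loose steel crank has a round counterweight and a 28 mm deep square socket dropped on the shaft with about 1 mm, 7 degrees of play.
- shaft_top (a point): Centre of the top of the 14 mm square upright shaft, on the crank's turning axis, 97 mm above the table, hidden under the crank's hub; it stands on the grey gear housing (90 x 90 x 65 mm). A full turn clockwise seen from above drives the carriage 30 mm away from the crank; anticlockwise brings it back. It needs about 2.5 N at the handle and stays where it is left.
- carriage: Aluminium carriage 60 x 66 x 24 mm on two steel rods, with an upright steel ring post 22 mm thick on it. Origin on the post's axis at the carriage's underside, 30 mm above the table; post top 67 mm above the origin. x axis: along the rods, away from the crank; it slides only so. It starts 135 to 165 mm from the crank's axis, short of the scriber.
- scriber_tip (a point): Steel point of the fixed scriber, 118 mm above the table (21 mm above the ring post's top), hanging from a 176 mm tall stand at the slide's side. It is over the line on which the ring post slides, 225 to 255 mm from the crank's axis: the carriage has 60 to 120 mm to go (2 to 4 turns).
Things that resemble listed ones, but are neither listed nor needed, are in the scene too. What is shaped like the part that bears crank_handle but green is not meant.

How it is judged:
By the outcome, as a careful person would: the job done as asked, in the order asked, and still so for the second after the job is handed in, with the robot touching nothing.
It also fails if it takes over 54 s, if anything falls off the work surface, if the arm or the gripper's body presses on something with over 40 N, if the wrist force passes 120 N, or if a joint passes its speed limit or range.

## Working session

There is one attempt and no reset: what is moved stays moved. The work goes in short steps, Python scripts to look and compute and a tool call to move; the robot and the scene stay as the last step left them, time stands still between calls to the robot, and variables do not carry over. Pictures are saved under pics/ and viewed, at most 10 in all, crops included, and the job is handed in when it is done.

Besides the shell and the picture viewer there is one more tool, called after "Emit:" in YAML: its name, and indented under it one key for each argument. carry_out: Moves the arm, as the interface text tells. Its arguments: {"type":"object","properties":{"deltas":{"type":"array"}},"required":["deltas"]}

```bash
mkdir -p pics; cat > h.py <<'E'
import numpy as np, cv2
from bench import *
def shot(n,f):
    im,d=grab_frame(n); cv2.imwrite(f'pics/{f}.png',im); np.save(f'pics/{f}.npy',d); return im,d
def pt(n,f,u,v,r=1):
    p=camera_params(n);K=np.array(p['intrinsics']);E=np.array(p['extrinsics'])
    w=np.load(f'pics/{f}.npy')[v-r:v+r+1,u-r:u+r+1]; z=np.median(w[w>0])
    return (E@[(u-K[0,2])/K[0,0]*z,-(v-K[1,2])/K[1,1]*z,-z,1])[:3]
def ray(n,u,v,h):
    p=camera_params(n);K=np.array(p['intrinsics']);E=np.array(p['extrinsics'])
    d=E[:3,:3]@[(u-K[0,2])/K[0,0],-(v-K[1,2])/K[1,1],-1]; o=E[:3,3]
    return o+d*(h-o[2])/d[2]
E
python3 - <<'E'
from h import *
for n in('top','side'): shot(n,n+'0'); print(camera_params(n))
s=get_state();print({k:np.round(v,3) for k,v in s.items()})
E
```

```text
{'intrinsics': array([[601.22544882,   0.        , 317.67367864],
       [  0.        , 601.22544882, 237.55369721],
       [  0.        ,   0.        ,   1.        ]]), 'extrinsics': array([[ 0.01537373,  0.99426652, -0.10581931,  0.4810392 ],
       [-0.99983564,  0.0163038 ,  0.00792968, -0.0054209 ],
       [ 0.00960947,  0.10568001,  0.99435376,  1.03108809],
       [ 0.        ,  0.        ,  0.        ,  1.        ]])}
{'intrinsics': array([[471.83802411,   0.        , 322.71034888],
       [  0.        , 471.83802411, 234.41764436],
       [  0.        ,   0.        ,   1.        ]]), 'extrinsics': array([[-0.9526867 ,  0.2034334 , -0.22583824,  0.40094376],
       [-0.30378663, -0.66192894,  0.68524723,  0.55645943],
       [-0.01008669,  0.72143255,  0.69241124,  0.65273814],
       [ 0.        ,  0.        ,  0.        ,  1.        ]])}
{'time': np.float64(0.1), 'joint_pos': array([-1.298,  0.6  , -0.003,  1.6  ,  0.002,  0.943, -0.08 ]), 'qvel': array([-0.001, -0.003, -0.   , -0.003,  0.001, -0.   ,  0.   ]), 'effort': array([ 5.0000e-03, -7.7799e+01,  1.5700e+00, -2.5863e+01,  1.3000e-02,
        5.0000e-03, -0.0000e+00]), 'position': array([0.248, 0.681, 0.231]), 'eef_rot': array([-3.14 ,  0.   ,  2.792]), 'ft_force': array([-0.358, -0.525, -0.127]), 'moment': array([ 0.035,  0.056, -0.011]), 'finger_force': np.float64(0.0), 'opening': np.float64(0.085)}
```

View pics/top0.png

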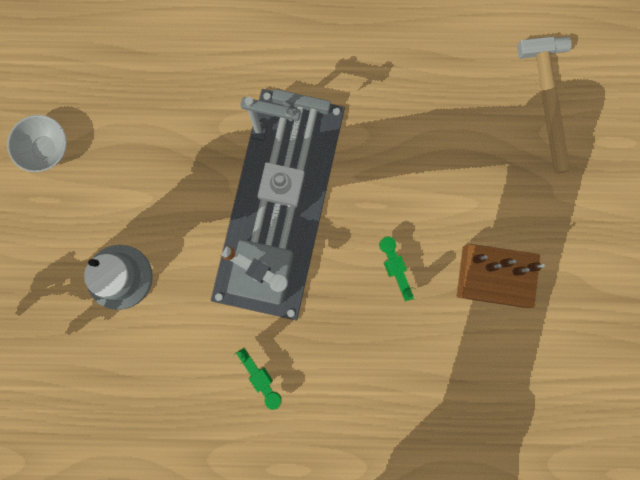

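View pics/side0.png

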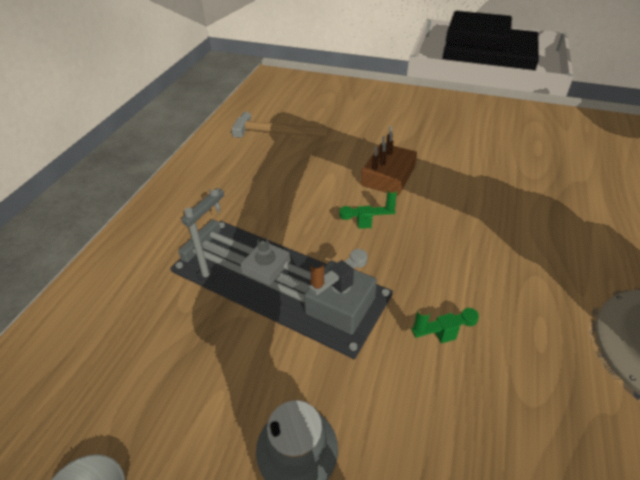

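The top view shows the handle at about (227,253), the hub at (260,267), the post at (281,181) and the scriber head at about (293,113). The side view shows the handle at (318,277). I'll enlarge both.

```bash
python3 - <<'E'
from h import *
a=cv2.imread('pics/top0.png')[85:325,200:360]; b=cv2.imread('pics/side0.png')[180:360,165:400]
A=cv2.resize(a,None,fx=2.5,fy=2.5,interpolation=2)
B=cv2.resize(b,None,fx=1.7*2,fy=1.7*2,interpolation=2)
cv2.imwrite('pics/c1.png',A);cv2.imwrite('pics/c2.png',cv2.resize(b,None,fx=3.3,fy=3.3,interpolation=2))
for u,v in[(227,253),(260,267),(278,284),(280,180),(293,113)]: print(u,v,pt('top','top0',u,v).round(4))
E
```

```text
227 253 [0.5533 0.1266 0.1053]
260 267 [0.5324 0.0751 0.1071]
278 284 [0.5067 0.0467 0.1099]
280 180 [0.6794 0.0504 0.0544]
293 113 [0.7577 0.027  0.1661]
```

View pics/c1.png

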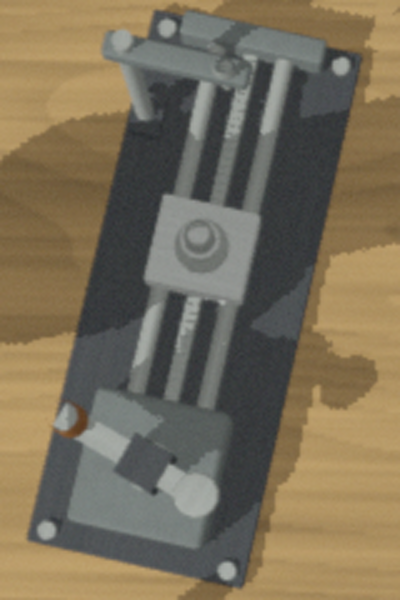

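View pics/c2.png

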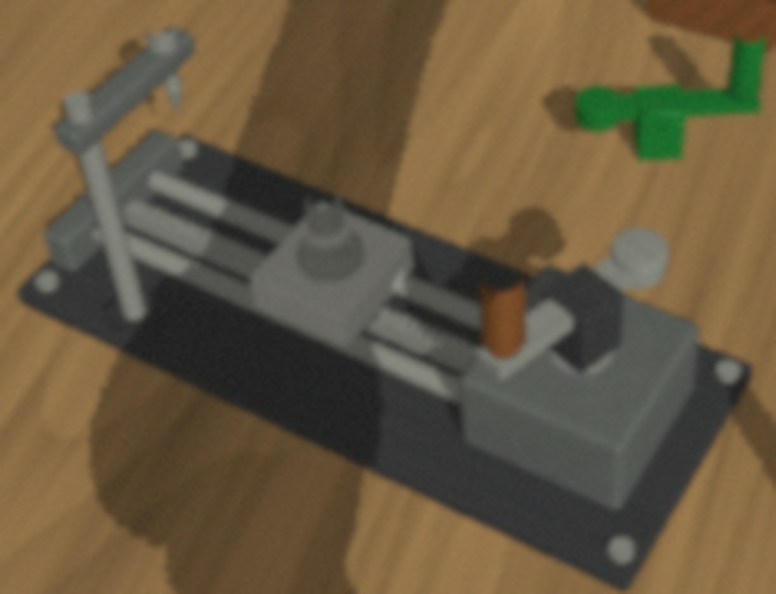

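Crop 1 (top, 2.5x): handle top at (67,415), hub at (146,461), post top at (202,237), and housing corners (100,387), (232,410), (203,548), (68,520). Crop 2 (side, 3.3x): scriber tip at about (178,108), post top at about (326,205), and handle spanning (503,285) to (503,350).

```bash
python3 - <<'E'
from h import *
t=lambda x,y,h:ray('top',200+x/2.5,85+y/2.5,h)[:2]
s=lambda x,y,h:ray('side',165+x/3.3,180+y/3.3,h)[:2]
hc=np.mean([t(x,y,.065) for x,y in[(100,387),(232,410),(203,548),(68,520)]],0)
cs=[t(x,y,.065) for x,y in[(100,387),(232,410),(203,548),(68,520)]]
print('housing',hc,[np.linalg.norm(cs[i]-cs[i-1]).round(3) for i in range(4)])
for h in(.107,.115,.125): print('hub',h,t(146,461,h))
print('handle top',t(67,415,.154),'side top',s(503,287,.154),'mid',s(503,318,.131))
P=t(202,237,.097); print('post',P,s(326,205,.097), 'carr', t(203,249,.054))
S=s(178,108,.118); print('tip',S)
# slide direction from base screws
b=[t(x,y,.016) for x,y in[(168,27),(342,66),(227,570),(47,530)]]
d=(b[0]+b[1]-b[2]-b[3]);d/=np.linalg.norm(d);print('dir',d,np.degrees(np.arctan2(d[1],d[0])), 'base mid',np.mean(b,0))
n=np.array([-d[1],d[0]])
for k,q in dict(hc=hc,P=P,S=S).items(): print(k,(q-hc)@d,(q-hc)@n)
E
```

```text
housing [0.52777603 0.07808031] [np.float64(0.088), np.float64(0.086), np.float64(0.09), np.float64(0.088)]
hub 0.107 [0.52871473 0.07746795]
hub 0.115 [0.52830199 0.07675037]
hub 0.125 [0.52778607 0.07585339]
handle top [0.55244119 0.12008178] side top [0.55046816 0.12889055] mid [0.55160001 0.1267554 ]
post [0.67110769 0.0467068 ] [0.67092411 0.05323831] carr [0.67182944 0.04827166]
tip [0.76288438 0.02836587]
dir [ 0.97895502 -0.20407614] -11.77542237399708 base mid [0.64824092 0.05377771]
hc 0.0 0.0
P 0.14671783200495095 -0.0014626841764723436
S 0.24030603105691944 -0.0006881895519033383
```

Slide direction is -11.8°, the axis is at (0.528,0.0775), the handle is at about (0.5515,0.123), and the carriage has about 93 mm to go (~3.1 turns). Next I'll work out the approach, with the fingers closing across the crank arm.

```bash
cat >> h.py <<'E'
from scipy.spatial.transform import Rotation as Ro
def delta(target,pos=None,rot=None):
    s=get_state(); p=s['position'] if pos is None else pos; r=s['eef_rot'] if rot is None else rot
    return (Ro.from_euler('xyz',r).as_matrix().T@(np.array(target)-p)*100).round(2)
E
python3 - <<'E'
from h import *
print([pt('top','top0',u,v).round(3) for u,v in[(105,275),(112,265),(95,262),(120,300),(38,145),(15,140)]])
print(get_state()['position'],get_state()['eef_rot'])
for z in(.231,.116): print(delta([.5515,.123,z]))
E
```

```text
[array([0.518, 0.322, 0.076]), array([0.534, 0.312, 0.076]), array([0.537, 0.333, 0.094]), array([0.479, 0.313, 0.023]), array([0.744, 0.474, 0.005]), array([0.747, 0.505, 0.025])]
[0.24835082 0.68070592 0.23051004] [-3.14023202e+00  1.46675411e-04  2.79182962e+00]
[-4.759e+01 -4.201e+01  2.000e-02]
[-47.59 -41.99  11.52]
```

Emit:
carry_out:
  deltas:
    - [[-1.5,-1.3,0,0,0,3,8.5],[-4,-3.5,0,0,0,8,8.5],[-7,-6.2,0,0,0,14,8.5],[-10,-8.8,0,0,0,20,8.5],[-13,-11.5,0,0,0,26,8.5],[-16,-14.1,0,0,0,32,8.5],[-19,-16.8,0,0,0,38,8.5],[-22,-19.4,0,0,0,44,8.5],[-25,-22,0,0,0,50,8.5],[-28,-24.7,0,0,0,56,8.5],[-30,-26.5,0,0,0,60,8.5],[-31,-27.4,0,0,0,62,8.5]]

```text
time: 1.1
position: [0.4475, 0.3133, 0.2314]
eef_rot: [3.141, 0.001, 1.701]
ft_force: [0.4, -0.0, 0.4]
opening: 0.085
finger_force: 0.0
```

```bash
python3 - <<'E'
from h import *
s=get_state();print(s['time'],s['position'],s['eef_rot'],s['joint_pos'].round(2))
print(delta([.5515,.123,.231]))
E
```

```text
1.1 [0.44745687 0.31328506 0.23140481] [3.14133310e+00 1.39664030e-03 1.70120267e+00] [-0.94  0.4   0.31  2.02 -0.17  0.75 -0.39]
[-20.22   7.84   0.07]
```

Emit:
carry_out:
  deltas:
    - [[-2,0.8,0,0,0,3,8.5],[-5,2,0,0,0,8,8.5],[-8,3.1,0,0,0,14,8.5],[-11,4.3,0,0,0,20,8.5],[-14,5.4,0,0,0,26,8.5],[-17,6.6,0,0,0,31,8.5],[-19,7.4,0,0,0,34,8.5],[-20.2,7.8,0,0,0,36,8.5],[-20.2,7.8,0,0,0,36,8.5],[-20.2,7.8,0,0,0,36,8.5]]

```text
time: 1.93
position: [0.5507, 0.129, 0.231]
eef_rot: [-3.141, 0.0, 1.083]
ft_force: [-0.4, 0.4, 0.5]
opening: 0.0851
finger_force: 0.0
```

```bash
python3 - <<'E'
from h import *
s=get_state();print(s['time'],s['position'],s['eef_rot'],s['joint_pos'].round(2))
shot('side','side1')
im=cv2.imread('pics/side1.png')[130:380,150:450];cv2.imwrite('pics/s1c.png',cv2.resize(im,None,fx=2.4,fy=2.4,interpolation=2))
print(delta([.5515,.123,.116]))
E
```

```text
1.9333 [0.55067028 0.12899768 0.23095253] [-3.14075481e+00  1.59859340e-04  1.08298877e+00] [-0.67  0.44  0.49  1.99 -0.29  0.78 -0.5 ]
[-0.55  0.44 11.49]
```

View pics/s1c.png

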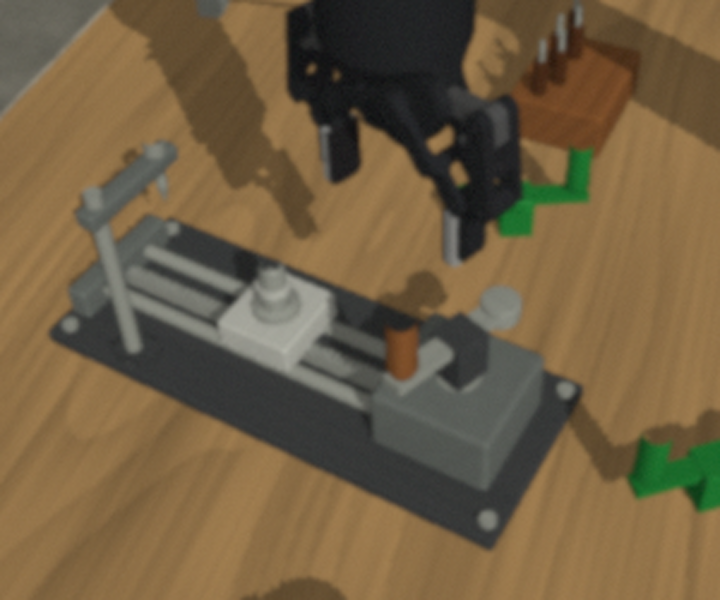

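The handle at crop (402,350) lies below the midpoint between the fingers, about (402,205). Descending.

Emit:
carry_out:
  deltas:
    - [[-0.3,0.2,0.5,0,0,0,8.5],[-0.5,0.4,2,0,0,0,8],[-0.5,0.4,4,0,0,0,7],[-0.5,0.4,6,0,0,0,6],[-0.5,0.4,8,0,0,0,6],[-0.5,0.4,9.5,0,0,0,6],[-0.5,0.4,10.8,0,0,0,6],[-0.5,0.4,11.4,0,0,0,6],[-0.5,0.4,11.4,0,0,0,4.5],[-0.5,0.4,11.4,0,0,0,3.5]]

```text
time: 2.82
position: [0.552, 0.1224, 0.1173]
eef_rot: [-3.141, 0.0, 1.083]
ft_force: [-0.0, -0.0, -0.6]
opening: 0.0365
finger_force: 0.0
```

```bash
python3 - <<'E'
from h import *
s=get_state();print(s['time'],s['position'],s['eef_rot'],s['opening'],s['ft_force'])
shot('side','side2');shot('top','top2')
im=cv2.imread('pics/side2.png')[180:360,220:440];cv2.imwrite('pics/s2c.png',cv2.resize(im,None,fx=3,fy=3,interpolation=2))
E
```

```text
2.8167 [0.55201646 0.12241696 0.11732   ] [-3.14124810e+00  1.23675509e-04  1.08251007e+00] 0.036480774204793044 [-0.00115124 -0.01784448 -0.60942769]
```

View pics/s2c.png

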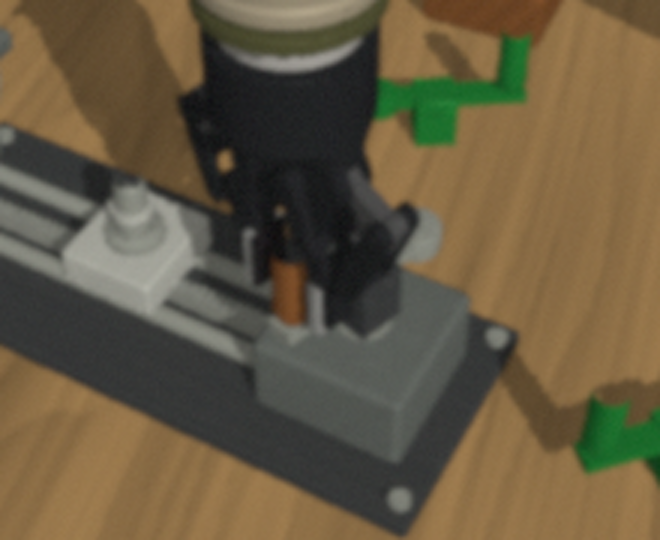

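The handle at (290,290) lies between the pads at (255) and (317). Closing.

Emit:
carry_out:
  deltas:
    - [[0,0,0,0,0,0,2.6],[0,0,0,0,0,0,2.2],[0,0,0,0,0,0,1.8],[0,0,0,0,0,0,1],[0,0,0,0,0,0,1],[0,0,0,0,0,0,1]]

```text
time: 3.42
position: [0.5527, 0.1222, 0.1177]
eef_rot: [3.141, -0.001, 1.082]
ft_force: [0.1, 2.1, 4.9]
opening: 0.0185
finger_force: 58.8
```

```bash
cat >> h.py <<'E'
# circle rows: centre C, from angle a0 (deg), steps st, relative to commanded TCP P0
def rows(C,r,P0,angs,yaw,z=None):
    R=Ro.from_euler('xyz',[np.pi,0,yaw]).as_matrix()
    for a in angs:
        t=np.array([C[0]+r*np.cos(np.radians(a)),C[1]+r*np.sin(np.radians(a)),P0[2] if z is None else z])
        print(round(a,1),(R.T@(t-P0)*100).round(2))
E
python3 - <<'E'
from h import *
s=get_state();P=s['position'];print(P,s['eef_rot'],s['opening'],s['ft_force'],s['finger_force'])
C=np.array([.528,.0775]);v=P[:2]-C;a=np.degrees(np.arctan2(v[1],v[0]));print(a,np.hypot(*v))
rows(C,.0503,P,[a-x for x in(2,6,12,18,24,30,36,42,48,54,58,60)],s['eef_rot'][2])
E
```

```text
[0.55273263 0.12222341 0.11769066] [ 3.14080142e+00 -9.84252864e-04  1.08160671e+00] 0.018523711159033455 [0.09884296 2.07104906 4.85338929] 58.76112214755267
61.056829497256274 0.05110661709791791
59.1 [-0.09  0.17  0.  ]
55.1 [-0.12  0.52  0.  ]
49.1 [-0.21  1.04  0.  ]
43.1 [-0.35  1.55  0.  ]
37.1 [-0.55  2.04  0.  ]
31.1 [-0.79  2.5   0.  ]
25.1 [-1.09  2.94  0.  ]
19.1 [-1.43  3.34  0.  ]
13.1 [-1.8   3.71  0.  ]
7.1 [-2.22  4.03  0.  ]
3.1 [-2.51  4.23  0.  ]
1.1 [-2.66  4.31  0.  ]
```

```bash
python3 - <<'E'
from h import *
s=get_state();P=s['position'];a=62
C=P[:2]-.05*np.array([np.cos(np.radians(a)),np.sin(np.radians(a))]);print(C)
rows(C,.05,P,[a-x for x in(2,6,12,18,24,30,36,42,48,54,58,60)],s['eef_rot'][2])
E
```

```text
[0.52925905 0.07807603]
60 [-0.    0.17  0.  ]
56 [-0.03  0.52  0.  ]
50 [-0.11  1.04  0.  ]
44 [-0.24  1.55  0.  ]
38 [-0.43  2.03  0.  ]
32 [-0.67  2.5   0.  ]
26 [-0.95  2.94  0.  ]
20 [-1.28  3.35  0.  ]
14 [-1.65  3.72  0.  ]
8 [-2.06  4.05  0.  ]
4 [-2.35  4.24  0.  ]
2 [-2.5   4.33  0.  ]
```

Emit:
carry_out:
  deltas:
    - [[0,0.17,0,0,0,0,1],[-0.03,0.52,0,0,0,0,1],[-0.11,1.04,0,0,0,0,1],[-0.24,1.55,0,0,0,0,1],[-0.43,2.03,0,0,0,0,1],[-0.67,2.5,0,0,0,0,1],[-0.95,2.94,0,0,0,0,1],[-1.28,3.35,0,0,0,0,1],[-1.65,3.72,0,0,0,0,1],[-2.06,4.05,0,0,0,0,1],[-2.35,4.24,0,0,0,0,1],[-2.5,4.33,0,0,0,0,1]]

```text
time: 4.42
position: [0.5782, 0.0792, 0.1175]
eef_rot: [-3.14, 0.0, 1.081]
ft_force: [-2.2, 2.3, 8.6]
opening: 0.0186
finger_force: 59.4
```

```bash
python3 - <<'E'
from h import *
s=get_state();P=s['position'];print(P,s['eef_rot'],s['opening'],s['ft_force'],s['moment'],s['joint_pos'].round(2))
shot('side','side3');shot('top','top3')
im=cv2.imread('pics/side3.png')[180:360,170:410];cv2.imwrite('pics/s3c.png',cv2.resize(im,None,fx=3,fy=3,interpolation=2))
E
```

```text
[0.57819083 0.07921885 0.11749321] [-3.14030354e+00  9.62360946e-05  1.08098977e+00] 0.018603920349747175 [-2.1997761   2.34216782  8.55736309] [0.68259994 0.69625828 0.03107427] [-0.48  0.61  0.37  2.04 -0.4   0.56 -0.32]
```

View pics/s3c.png

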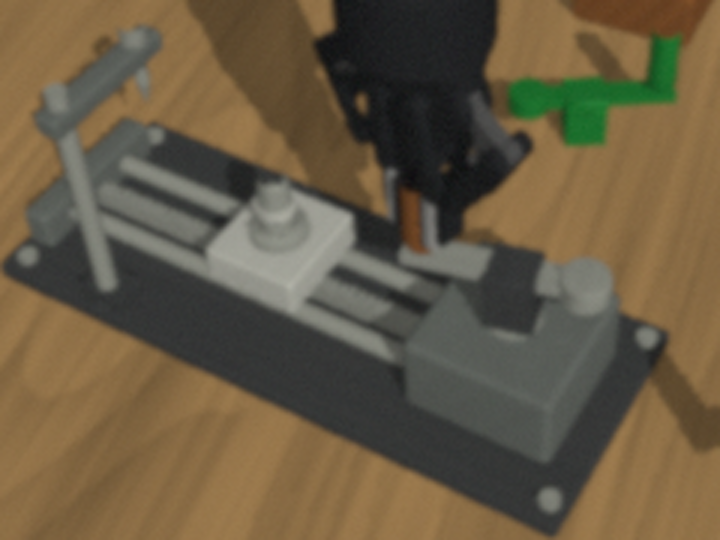

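The crank turns with the handle gripped and seated at (415,220), and the forces are small. Generating the tables for full turns.

```bash
python3 - <<'E'
from h import *
for a in(2,-118,-238):
    u=np.radians(a);P=np.array([.05*np.cos(u),.05*np.sin(u),0]);print('--')
    rows(np.zeros(2),.05,P,[a-10*k for k in range(1,13)],1.0816)
E
```

```text
--
-8 [-0.79  0.37  0.  ]
-18 [-1.63  0.59  0.  ]
-28 [-2.5   0.67  0.  ]
-38 [-3.37  0.6   0.  ]
-48 [-4.21  0.37  0.  ]
-58 [-5.  0.  0.]
-68 [-5.71 -0.5  -0.  ]
-78 [-6.33 -1.11 -0.  ]
-88 [-6.83 -1.83 -0.  ]
-98 [-7.2  -2.62 -0.  ]
-108 [-7.43 -3.46 -0.  ]
-118 [-7.5  -4.33 -0.  ]
--
-128 [ 0.08 -0.87 -0.  ]
-138 [ 0.3  -1.71 -0.  ]
-148 [ 0.67 -2.5  -0.  ]
-158 [ 1.17 -3.21 -0.  ]
-168 [ 1.78 -3.83 -0.  ]
-178 [ 2.5  -4.33 -0.  ]
-188 [ 3.29 -4.7  -0.  ]
-198 [ 4.13 -4.93 -0.  ]
-208 [ 5. -5. -0.]
-218 [ 5.87 -4.93 -0.  ]
-228 [ 6.71 -4.7  -0.  ]
-238 [ 7.5  -4.33 -0.  ]
--
-248 [0.71 0.5  0.  ]
-258 [1.33 1.12 0.  ]
-268 [1.83 1.83 0.  ]
-278 [2.2  2.62 0.  ]
-288 [2.43 3.46 0.  ]
-298 [2.5  4.33 0.  ]
-308 [2.43 5.2  0.  ]
-318 [2.2  6.04 0.  ]
-328 [1.83 6.83 0.  ]
-338 [1.33 7.54 0.  ]
-348 [0.72 8.16 0.  ]
-358 [0.   8.66 0.  ]
```

Emit:
carry_out:
  deltas:
    - [[-0.79,0.37,0,0,0,0,1],[-1.63,0.59,0,0,0,0,1],[-2.5,0.67,0,0,0,0,1],[-3.37,0.6,0,0,0,0,1],[-4.21,0.37,0,0,0,0,1],[-5,0,0,0,0,0,1],[-5.71,-0.5,0,0,0,0,1],[-6.33,-1.11,0,0,0,0,1],[-6.83,-1.83,0,0,0,0,1],[-7.2,-2.62,0,0,0,0,1],[-7.43,-3.46,0,0,0,0,1],[-7.5,-4.33,0,0,0,0,1]]

```text
time: 5.52
position: [0.5052, 0.0333, 0.1176]
eef_rot: [3.14, -0.0, 1.081]
ft_force: [3.9, 1.3, 4.4]
opening: 0.0189
finger_force: 58.8
```

Emit:
carry_out:
  deltas:
    - [[0.08,-0.87,0,0,0,0,1],[0.3,-1.71,0,0,0,0,1],[0.67,-2.5,0,0,0,0,1],[1.17,-3.21,0,0,0,0,1],[1.78,-3.83,0,0,0,0,1],[2.5,-4.33,0,0,0,0,1],[3.29,-4.7,0,0,0,0,1],[4.13,-4.93,0,0,0,0,1],[5,-5,0,0,0,0,1],[5.87,-4.93,0,0,0,0,1],[6.71,-4.7,0,0,0,0,1],[7.5,-4.33,0,0,0,0,1]]

```text
time: 6.52
position: [0.4997, 0.1206, 0.1174]
eef_rot: [-3.138, 0.002, 1.082]
ft_force: [-4.2, 1.3, 13.2]
opening: 0.0186
finger_force: 60.2
```

Emit:
carry_out:
  deltas:
    - [[0.71,0.5,0,0,0,0,1],[1.33,1.12,0,0,0,0,1],[1.83,1.83,0,0,0,0,1],[2.2,2.62,0,0,0,0,1],[2.43,3.46,0,0,0,0,1],[2.5,4.33,0,0,0,0,1],[2.43,5.2,0,0,0,0,1],[2.2,6.04,0,0,0,0,1],[1.83,6.83,0,0,0,0,1],[1.33,7.54,0,0,0,0,1],[0.72,8.16,0,0,0,0,1],[0,8.66,0,0,0,0,1]]

```text
time: 7.52
position: [0.5782, 0.0799, 0.1175]
eef_rot: [-3.141, -0.0, 1.082]
ft_force: [-0.3, 2.8, 8.8]
opening: 0.0186
finger_force: 59.6
```

```bash
python3 - <<'E'
from h import *
s=get_state();P=s['position'];print(s['time'],P,s['eef_rot'],s['opening'],s['ft_force'],s['joint_pos'].round(2))
shot('side','side4');shot('top','top4')
# carriage motion along the slide: template-match carriage post in top image
a=cv2.imread('pics/top0.png',0);
for f in('top3','top4'):
    b=cv2.imread(f'pics/{f}.png',0)
    m=cv2.matchTemplate(b[60:240,230:340],a[165:206,258:304],cv2.TM_CCOEFF_NORMED);_,v,_,l=cv2.minMaxLoc(m)
    du,dv=l[0]+230-258,l[1]+60-165; p=ray('top',281,180,.08)[:2];q=ray('top',281+du,180+dv,.08)[:2]
    print(f,v,du,dv,np.linalg.norm(q-p))
E
```

```text
7.5167 [0.57820529 0.07991103 0.11746626] [-3.14076194e+00 -5.68021917e-05  1.08218534e+00] 0.01856574065464575 [-0.30953049  2.80049129  8.82181977] [-0.48  0.61  0.37  2.04 -0.4   0.56 -0.32]
top3 0.5045414566993713 -27 -1 0.04337296022658927
top4 0.6185391545295715 5 -20 0.03369978943456985
```

A turn plus 60° moved the carriage about 34 mm. Another full turn.

Emit:
carry_out:
  deltas:
    - [[-0.79,0.37,0,0,0,0,1],[-1.63,0.59,0,0,0,0,1],[-2.5,0.67,0,0,0,0,1],[-3.37,0.6,0,0,0,0,1],[-4.21,0.37,0,0,0,0,1],[-5,0,0,0,0,0,1],[-5.71,-0.5,0,0,0,0,1],[-6.33,-1.11,0,0,0,0,1],[-6.83,-1.83,0,0,0,0,1],[-7.2,-2.62,0,0,0,0,1],[-7.43,-3.46,0,0,0,0,1],[-7.5,-4.33,0,0,0,0,1]]

```text
time: 8.62
position: [0.505, 0.0334, 0.1175]
eef_rot: [3.14, -0.0, 1.081]
ft_force: [4.0, 0.9, 5.7]
opening: 0.0186
finger_force: 58.9
```

Emit:
carry_out:
  deltas:
    - [[0.08,-0.87,0,0,0,0,1],[0.3,-1.71,0,0,0,0,1],[0.67,-2.5,0,0,0,0,1],[1.17,-3.21,0,0,0,0,1],[1.78,-3.83,0,0,0,0,1],[2.5,-4.33,0,0,0,0,1],[3.29,-4.7,0,0,0,0,1],[4.13,-4.93,0,0,0,0,1],[5,-5,0,0,0,0,1],[5.87,-4.93,0,0,0,0,1],[6.71,-4.7,0,0,0,0,1],[7.5,-4.33,0,0,0,0,1]]

```text
time: 9.62
position: [0.4997, 0.1207, 0.1173]
eef_rot: [-3.138, 0.002, 1.082]
ft_force: [-4.9, 1.4, 13.5]
opening: 0.0186
finger_force: 60.2
```

Emit:
carry_out:
  deltas:
    - [[0.71,0.5,0,0,0,0,1],[1.33,1.12,0,0,0,0,1],[1.83,1.83,0,0,0,0,1],[2.2,2.62,0,0,0,0,1],[2.43,3.46,0,0,0,0,1],[2.5,4.33,0,0,0,0,1],[2.43,5.2,0,0,0,0,1],[2.2,6.04,0,0,0,0,1],[1.83,6.83,0,0,0,0,1],[1.33,7.54,0,0,0,0,1],[0.72,8.16,0,0,0,0,1],[0,8.66,0,0,0,0,1]]

```text
time: 10.62
position: [0.5782, 0.0799, 0.1175]
eef_rot: [-3.141, -0.0, 1.082]
ft_force: [-0.2, 2.3, 9.1]
opening: 0.0188
finger_force: 59.6
```

Emit:
carry_out:
  deltas:
    - [[-0.79,0.37,0,0,0,0,1],[-1.63,0.59,0,0,0,0,1],[-2.5,0.67,0,0,0,0,1],[-3.37,0.6,0,0,0,0,1],[-4.21,0.37,0,0,0,0,1],[-5,0,0,0,0,0,1],[-5.71,-0.5,0,0,0,0,1],[-6.33,-1.11,0,0,0,0,1],[-6.83,-1.83,0,0,0,0,1],[-7.2,-2.62,0,0,0,0,1],[-7.43,-3.46,0,0,0,0,1],[-7.5,-4.33,0,0,0,0,1]]

```text
time: 11.62
position: [0.505, 0.0335, 0.1175]
eef_rot: [3.14, -0.0, 1.081]
ft_force: [3.2, 1.0, 5.6]
opening: 0.0186
finger_force: 58.9
```

Emit:
carry_out:
  deltas:
    - [[0.08,-0.87,0,0,0,0,1],[0.3,-1.71,0,0,0,0,1],[0.67,-2.5,0,0,0,0,1],[1.17,-3.21,0,0,0,0,1],[1.78,-3.83,0,0,0,0,1],[2.5,-4.33,0,0,0,0,1],[3.29,-4.7,0,0,0,0,1],[4.13,-4.93,0,0,0,0,1],[5,-5,0,0,0,0,1],[5.87,-4.93,0,0,0,0,1],[6.71,-4.7,0,0,0,0,1],[7.5,-4.33,0,0,0,0,1]]

```text
time: 12.62
position: [0.4997, 0.1207, 0.1173]
eef_rot: [-3.138, 0.002, 1.082]
ft_force: [-3.5, 1.8, 12.9]
opening: 0.0189
finger_force: 60.2
```

```bash
python3 - <<'E'
from h import *
s=get_state();P=s['position'];print(s['time'],P,s['opening'],s['ft_force'])
shot('side','side5');shot('top','top5')
a=cv2.imread('pics/side5.png')[190:270,170:280];b=cv2.imread('pics/top5.png')[85:185,245:345]
A=cv2.resize(a,(715,520),interpolation=2);B=cv2.resize(b,None,fx=5,fy=5,interpolation=2)
cv2.imwrite('pics/s5c.png',A);cv2.imwrite('pics/t5c.png',B)
E
```

```text
12.6167 [0.49968756 0.12066857 0.11732885] 0.018869715359071376 [-3.47419677  1.84385039 12.91150971]
```

View pics/s5c.png

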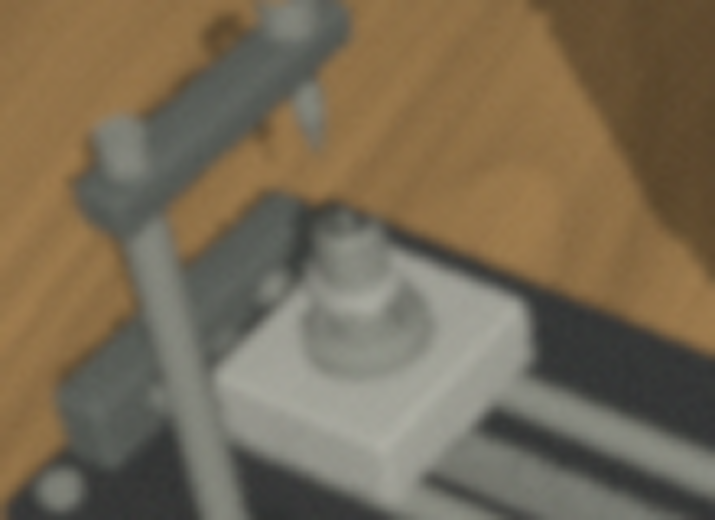

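View pics/t5c.png

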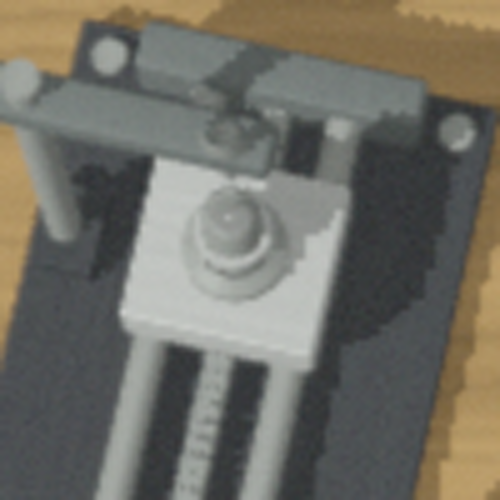

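Side crop (6.5x): tip at (317,150), post top rim centre at about (351,232). Top crop (5x): post top centre at about (230,213), scriber clamp head at (235,132).

```bash
python3 - <<'E'
from h import *
d=np.array([.97896,-.20408]);C=np.array([.528,.0775])
f=lambda q:[((q[:2]-C)@d).round(4),((q[:2]-C)@[-d[1],d[0]]).round(4)]
side=lambda x,y,h:f(ray('side',170+x/6.5,190+y/6.5,h)); top=lambda x,y,h:f(ray('top',245+x/5,85+y/5,h))
print('tip',side(317,150,.118),side(317,146,.118))
print('post side',side(351,232,.097),side(351,226,.097),'top',top(230,213,.097),top(230,216,.097))
print('head',top(235,132,.176))
# carriage top corners z=.054 both views
print('carr top', np.mean([top(x,y,.054) for x,y in[(158,157),(350,185),(313,358),(123,320)]],0))
print('carr side',[side(x,y,.054) for x,y in[(385,440),(528,302),(217,378)]])
# depth points: post and tip
for u,v in[(224,224),(223,223),(224,226)]: q=pt('side','side5',u,v);print('depth post',f(q),q[2])
D=np.load('pics/side5.npy')
for v in range(206,216): print(v,[(u,f(pt('side','side5',u,v,0))[0],pt('side','side5',u,v,0)[2].round(3)) for u in range(216,221)])
E
```

```text
tip [np.float64(0.2397), np.float64(0.0007)] [np.float64(0.2407), np.float64(-0.0006)]
post side [np.float64(0.2288), np.float64(0.0053)] [np.float64(0.2303), np.float64(0.0035)] top [np.float64(0.2323), np.float64(0.0023)] [np.float64(0.2313), np.float64(0.002)]
head [np.float64(0.2342), np.float64(-0.0016)]
carr top [0.23085  0.001425]
carr side [[np.float64(0.2042), np.float64(0.0328)], [np.float64(0.2018), np.float64(-0.0295)], [np.float64(0.2591), np.float64(0.0364)]]
depth post [np.float64(0.299), np.float64(-0.0637)] 0.014326959582248167
depth post [np.float64(0.3024), np.float64(-0.0649)] 0.014587295257646904
depth post [np.float64(0.2276), np.float64(0.0066)] 0.0977954604595499
206 [(216, np.float64(0.236), np.float64(0.14)), (217, np.float64(0.2337), np.float64(0.141)), (218, np.float64(0.2333), np.float64(0.14)), (219, np.float64(0.233), np.float64(0.139)), (220, np.float64(0.3512), np.float64(0.003))]
207 [(216, np.float64(0.2367), np.float64(0.137)), (217, np.float64(0.2344), np.float64(0.138)), (218, np.float64(0.2341), np.float64(0.137)), (219, np.float64(0.234), np.fl
[... 1079 characters left out ...]
t64(0.001)), (218, np.float64(0.2375), np.float64(0.124)), (219, np.float64(0.3412), np.float64(0.002)), (220, np.float64(0.3408), np.float64(0.001))]
213 [(216, np.float64(0.346), np.float64(0.001)), (217, np.float64(0.3436), np.float64(0.002)), (218, np.float64(0.2379), np.float64(0.122)), (219, np.float64(0.3396), np.float64(0.002)), (220, np.float64(0.3385), np.float64(0.001))]
214 [(216, np.float64(0.3464), np.float64(-0.002)), (217, np.float64(0.3432), np.float64(-0.0)), (218, np.float64(0.3409), np.float64(0.0)), (219, np.float64(0.3374), np.float64(0.002)), (220, np.float64(nan), np.float64(nan))]
215 [(216, np.float64(0.3433), np.float64(-0.001)), (217, np.float64(0.3393), np.float64(0.002)), (218, np.float64(0.3397), np.float64(-0.001)), (219, np.float64(0.3347), np.float64(0.003)), (220, np.float64(0.3337), np.float64(0.002))]
  return _methods._mean(a, axis=axis, dtype=dtype,
  ret = ret.dtype.type(ret / rcount)
```

```bash
cat >> h.py <<'E'
from scipy.optimize import least_squares
d_=np.array([.97896,-.20408]);C_=np.array([.528,.0775]);n_=np.array([-d_[1],d_[0]])
def cloud(n,f):
    p=camera_params(n);K=np.array(p['intrinsics']);E=np.array(p['extrinsics']);D=np.load(f'pics/{f}.npy')
    v,u=np.nonzero(D>0);z=D[v,u];X=(E[:3,:3]@[(u-K[0,2])/K[0,0]*z,-(v-K[1,2])/K[1,1]*z,-z]).T+E[:3,3]
    return np.c_[(X[:,:2]-C_)@d_,(X[:,:2]-C_)@n_,X[:,2]]
def circ(q,r=None,g=None):
    g=q[:,:2].mean(0)
    if r: return least_squares(lambda p:np.hypot(*(q[:,:2]-p).T)-r,g+[.006,-.006],loss='soft_l1',f_scale=.001).x
    return least_squares(lambda p:np.hypot(*(q[:,:2]-p[:2]).T)-p[2],[*(g+[.003,-.003]),.004],loss='soft_l1',f_scale=.001).x
def report(i):
    S=cloud('side',f'side{i}');T=cloud('top',f'top{i}')
    sel=lambda X,z0,z1,s0=.2,s1=.27,w=.03:X[(X[:,2]>z0)&(X[:,2]<z1)&(abs(X[:,1])<w)&(X[:,0]>s0)&(X[:,0]<s1)]
    for z0,z1 in((.078,.086),(.086,.095)): 
        q=sel(S,z0,z1); print('side post',z0,len(q),circ(q,.011).round(4))
    q=sel(T,.092,.103);print('top post top',len(q),np.median(q,0).round(4),(q.min(0)+q.max(0))[:2].round(4)/2)
    for z0,z1 in((.117,.125),(.125,.132),(.132,.14)):
        q=sel(S,z0,z1,w=.015);print('scriber',z0,len(q),q.mean(0).round(4),np.ptp(q[:,:2],0).round(4) if len(q) else'')
    for X,nm in((S,'side'),(T,'top')):
        q=sel(X,.050,.058,.18,.3,.04);print('carriage',nm,len(q),((np.percentile(q,1,0)+np.percentile(q,99,0))/2).round(4),np.ptp(q,0).round(3))
E
python3 -c "
from h import *
report(5)"
```

```text
side post 0.078 74 [0.2336 0.0035]
side post 0.086 40 [0.2352 0.0023]
top post top 53 [0.2299 0.0008 0.0952] [0.23275 0.0028 ]
scriber 0.117 2 [0.2377 0.004  0.1227] [0.0004 0.0001]
scriber 0.125 7 [0.2366 0.0045 0.1291] [0.0047 0.0042]
scriber 0.132 16 [0.2353 0.0055 0.1366] [0.008  0.0065]
carriage side 614 [0.2322 0.0046 0.054 ] [0.062 0.068 0.008]
carriage top 1003 [0.2321 0.0028 0.0541] [0.061 0.066 0.008]
```

Estimates put the post 6–8 mm short of the tip, so I'll turn about 80° more and re-check.

Emit:
carry_out:
  deltas:
    - [[0.71,0.5,0,0,0,0,1],[1.33,1.12,0,0,0,0,1],[1.83,1.83,0,0,0,0,1],[2.2,2.62,0,0,0,0,1],[2.43,3.46,0,0,0,0,1],[2.5,4.33,0,0,0,0,1],[2.43,5.2,0,0,0,0,1],[2.2,6.04,0,0,0,0,1],[2.2,6.04,0,0,0,0,1],[2.2,6.04,0,0,0,0,1]]

```text
time: 13.55
position: [0.5661, 0.1113, 0.1175]
eef_rot: [3.141, -0.0, 1.081]
ft_force: [3.2, 1.2, 7.7]
opening: 0.0186
finger_force: 59.2
```

```bash
python3 - <<'E'
from h import *
s=get_state();print(s['time'],s['position'],s['ft_force'])
# average several frames to cut noise
F=[grab_frame('side') for _ in range(8)]; T=[grab_frame('top') for _ in range(4)]
for n,G in(('side6',F),('top6',T)):
    cv2.imwrite(f'pics/{n}.png',np.mean([g[0] for g in G],0).astype(np.uint8)); np.save(f'pics/{n}.npy',np.median([g[1] for g in G],0))
report(6)
a=cv2.imread('pics/side6.png')[196:256,190:250];cv2.imwrite('pics/s6c.png',cv2.resize(a,(600,600),interpolation=2))
E
```

```text
13.55 [0.56614258 0.11125939 0.11753392] [3.24423983 1.18315529 7.68169346]
side post 0.078 71 [0.2407 0.0037]
side post 0.086 43 [0.2419 0.0023]
top post top 46 [0.2352 0.0006 0.0954] [0.23755 0.00325]
scriber 0.117 1 [0.2371 0.0049 0.1225] [0. 0.]
scriber 0.125 7 [0.2361 0.0046 0.1285] [0.0029 0.0041]
scriber 0.132 17 [0.2354 0.0053 0.1362] [0.0059 0.0071]
carriage side 606 [0.2397 0.0043 0.0536] [0.061 0.066 0.008]
carriage top 935 [0.2392 0.0029 0.054 ] [0.06  0.066 0.008]
```

View pics/s6c.png

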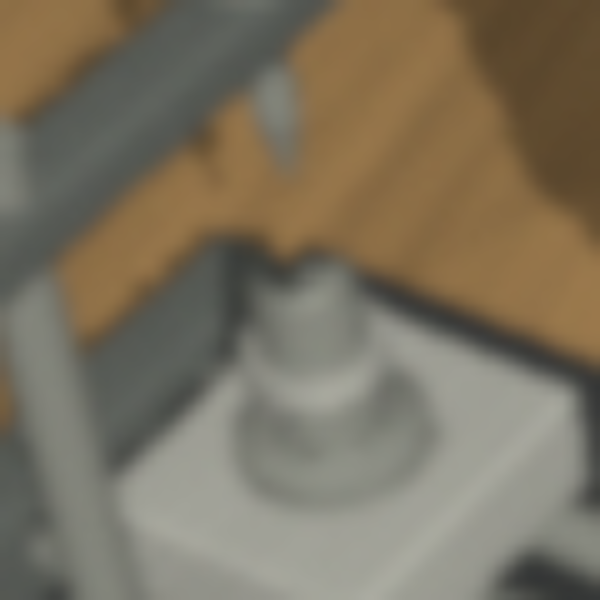

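Side crop (10x): tip at (291,178), post edges at y=290 of 255 and 360, and flange centre at about (337,430). I'll project candidate slide positions to compare.

```bash
python3 - <<'E'
from h import *
p=camera_params('side');K=np.array(p['intrinsics']);E=np.array(p['extrinsics'])
def pr(s,n,z):
    X=np.r_[C_+s*d_+n*n_,z];c=E[:3,:3].T@(X-E[:3,3]);u=K[0,2]-K[0,0]*c[0]/c[2];v=K[1,2]+K[1,1]*c[1]/c[2]
    return (np.array([u-190,v-196])*10).round(0)
for n in(.002,.0035,.005):
  for s in(.236,.238,.240): print(n,s,'tip',pr(s,n,.118),'top',pr(s,n,.097),'z.08',pr(s,n,.080),'flange',pr(s,n,.056))
g=cv2.imread('pics/side6.png').astype(int)
for v in(211,212,213,214,215,216,224,226,228): print(v,g[v,212:230].tolist() if v>220 else (g[v,214:224,0]).tolist()) if v<220 else print(v,g[v,210:232,0].tolist())
E
```

```text
0.002 0.236 tip [300. 182.] top [319. 272.] z.08 [334. 343.] flange [355. 439.]
0.002 0.238 tip [291. 178.] top [310. 268.] z.08 [325. 339.] flange [346. 435.]
0.002 0.24 tip [281. 174.] top [301. 265.] z.08 [316. 335.] flange [337. 432.]
0.0035 0.236 tip [294. 187.] top [314. 277.] z.08 [329. 348.] flange [350. 444.]
0.0035 0.238 tip [285. 183.] top [305. 273.] z.08 [320. 344.] flange [341. 441.]
0.0035 0.24 tip [276. 180.] top [296. 270.] z.08 [311. 340.] flange [332. 437.]
0.005 0.236 tip [289. 192.] top [308. 282.] z.08 [324. 353.] flange [345. 449.]
0.005 0.238 tip [280. 188.] top [299. 278.] z.08 [315. 349.] flange [336. 446.]
0.005 0.24 tip [270. 185.] top [290. 275.] z.08 [306. 345.] flange [327. 442.]
211 [73, 74, 78, 88, 94, 87, 76, 71, 71, 72]
212 [73, 73, 74, 81, 87, 84, 76, 73, 73, 74]
213 [73, 72, 71, 75, 79, 78, 74, 73, 74, 74]
214 [72, 71, 70, 71, 72, 73, 72, 73, 75, 74]
215 [72, 70, 70, 69, 70, 72, 73, 75, 74, 73]
216 [70, 69, 70, 71, 72, 72, 74, 74, 74, 72]
224 [84, 79, 69, 63, 67, 78, 82, 80, 79, 90, 104, 115, 121, 119, 107, 89, 72, 61, 57, 55, 56, 60]
226 [86, 81, 71, 62, 68, 85, 100, 111, 118, 126, 132, 134, 130, 123, 115, 108, 105, 99, 86, 72, 63, 57]
228 [90, 86, 73, 70, 82, 92, 99, 109, 117, 123, 125, 127, 126, 123, 119, 113, 117, 131, 136, 131, 120, 106]
```

The colour rays put the post 0–1 mm short and depth puts it about 1 mm past, so it is centred within the uncertainty. Releasing and withdrawing straight up.

Emit:
carry_out:
  deltas:
    - [[0,0,0,0,0,0,2.2],[0,0,0,0,0,0,3],[0,0,0,0,0,0,4.5],[0,0,0,0,0,0,6],[0,0,0,0,0,0,6],[0,0,-0.5,0,0,0,6],[0,0,-2,0,0,0,6],[0,0,-4,0,0,0,6],[0,0,-6.5,0,0,0,6],[0,0,-9,0,0,0,6],[0,0,-11,0,0,0,6],[0,0,-11.5,0,0,0,6]]

```text
time: 15.15
position: [0.5671, 0.1111, 0.2357]
eef_rot: [3.139, -0.003, 1.081]
ft_force: [0.0, -0.2, -0.3]
opening: 0.0602
finger_force: 0.0
```

```bash
python3 - <<'E'
from h import *
F=[grab_frame('side') for _ in range(8)]; T=[grab_frame('top') for _ in range(4)]
for n,G in(('side7',F),('top7',T)):
    cv2.imwrite(f'pics/{n}.png',np.mean([g[0] for g in G],0).astype(np.uint8)); np.save(f'pics/{n}.npy',np.median([g[1] for g in G],0))
report(7)
S=cloud('side','side7')
q=S[(S[:,2]>.085)&(S[:,2]<.17)&(np.hypot(S[:,0],S[:,1])<.085)]
for z in np.arange(.095,.16,.01): 
    w=q[(q[:,2]>z)&(q[:,2]<z+.01)];print(z.round(3),len(w),w.mean(0).round(3))
s=get_state();print(s['time'],s['position'],s['ft_force'],s['opening'])
E
```

```text
side post 0.078 67 [0.2408 0.0039]
side post 0.086 45 [0.2419 0.0023]
top post top 47 [0.2352 0.0006 0.0951] [0.23775 0.0031 ]
scriber 0.117 2 [0.237  0.0047 0.1235] [0.0005 0.    ]
scriber 0.125 6 [0.2358 0.0047 0.1293] [0.0026 0.0039]
scriber 0.132 16 [0.2355 0.0052 0.1358] [0.0067 0.0059]
carriage side 608 [0.2397 0.0046 0.0537] [0.06  0.066 0.008]
carriage top 943 [0.2389 0.0028 0.0543] [0.061 0.066 0.008]
0.095 211 [-0.005  0.014  0.101]
0.105 730 [-0.003  0.003  0.108]
0.115 68 [0.03 0.04 0.12]
0.125 66 [0.027 0.049 0.13 ]
0.135 62 [0.027 0.049 0.14 ]
0.145 70 [0.027 0.049 0.151]
0.155 7 [ 0.035 -0.017  0.16 ]
15.75 [0.5657821  0.1111069  0.23187573] [-0.13065096  0.2554956  -0.45435875] 0.05975259417424274
```

The crank is still seated, with its handle spanning z≈0.108–0.154. The carriage has not moved and the robot is clear.

```bash
python3 -c "
from bench import job_done
print(job_done())"
```

```text
the job is handed in; nothing more can be done
None
```

I wound the crank about 3.06 turns clockwise, which brought the ring post under the scriber's point to within about 1–2 mm by my camera measurements. I then released the handle with the crank still on its shaft and handed the job in at about 16 s; it returned no verdict.

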